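# Send a row of resin specimens home along the viewing rail and bolt them in

### The job

Push the bolt's upright tab outwards until the bolt is drawn all the way out, push the waiting row of four resin blocks from behind along the rail, together as one closed row, until the lead block is right against the end stop, then push the tab back until the bolt is fully in behind them. Work with the fingertips only: nothing is to be gripped, and the blocks must never be lifted or tipped out of the rail. Leave the other things on the table where they are, and finish clear of everything.

Things in the scene. Friction and masses are not known exactly. Their poses are not given: they have to be found in the camera images.
- rail: viewing rail: straight aluminium channel 54 mm wide, fixed to the table. Origin on the table top, on its centre line, 150 mm before the end stop's face. x runs along it to the stop, y across it to the bolt's side, z up. Floor 6 mm above the table, side walls to 14 mm, 42 mm between them. Open end at x = -240 mm.
- stop_face (a point): centre of the face of the end stop (a block 34 mm tall, 14 mm thick), 20 mm above the table, on the rail's centre line at x = +150 mm. The lead block must come to rest against this face. The channel floor before it is white.
- bracket (a point): centre of the top of the bolt's dark bracket, 30 mm above the table, at x = +9, y = +45 mm in the rail's frame; the bracket with its foot covers x -13 to +31, y +26 to +72 mm.
- bolt (a joint): how far the bolt is drawn, m: 0 fully in, barring the rail; 0.055 fully out (hard stops at both). A 10 x 10 mm steel bar, 16 to 26 mm above the table, crossing over the rail's wall at rail x = +9 mm; slides along rail y (out = +y). Stays where left; sliding takes about 2 to 4 N. Clear of the blocks' way from 0.045 on.
- tab (a point): centre of the top edge of the bolt's upright steel tab, 62 mm above the table: a plate 30 mm wide along the rail, 8 mm thick along the bolt's motion, reaching from 14 to 62 mm above the table. Moves with the bolt; with the bolt fully in it is 79 mm from the rail's centre line (rail x = +9, y = +79 mm).
- block1: the lead block, nearest the stop: clear resin with an insect inside, 32 mm long (along the rail), 40 wide, 28 tall, about 45 g, on the channel floor, rising 20 mm above the side walls. Origin at the centre of its underside, 6 mm above the table; axes as the rail's. The four stand touching in a row, barred by the bolt. Fully home, this origin is 16 mm before the stop's face.
- block2: the second block: clear resin with an insect inside, 32 mm long (along the rail), 40 wide, 28 tall, about 45 g, on the channel floor, rising 20 mm above the side walls. Origin at the centre of its underside, 6 mm above the table; axes as the rail's. The four stand touching in a row, barred by the bolt. Fully home, this origin is 48 mm before the stop's face.
- block3: the third block: clear resin with an insect inside, 32 mm long (along the rail), 40 wide, 28 tall, about 45 g, on the channel floor, rising 20 mm above the side walls. Origin at the centre of its underside, 6 mm above the table; axes as the rail's. The four stand touching in a row, barred by the bolt. Fully home, this origin is 80 mm before the stop's face.
- block4: the last block, farthest from the stop; its rear face is free to push on: clear resin with an insect inside, 32 mm long (along the rail), 40 wide, 28 tall, about 45 g, on the channel floor, rising 20 mm above the side walls. Origin at the centre of its underside, 6 mm above the table; axes as the rail's. The four stand touching in a row, barred by the bolt. Fully home, this origin is 112 mm before the stop's face, its rear face 8 mm past the bolt.
- big_block: a larger clear resin block, 45 x 70 x 24 mm, lying beside the rail on the robot's side. Not part of the job. Origin at the centre of its underside.
- vial: a small stoppered glass vial, 28 mm across, 50 mm tall, standing beside the rail on the bolt's side near the end stop. Not part of the job. Origin at the centre of its underside.
- loupe: a black hand lens lying flat on the bolt's side of the rail beside the waiting row: round 52 mm head, 70 mm handle, 8 mm thick. Origin at the centre of the head. Not part of the job. 
- jar: an amber jar, 64 mm across, 85 mm tall, standing at one side. Not part of the job. Origin at the centre of its underside.
- dish: a shallow glass dish, 90 mm across, 18 mm tall. Not part of the job. Origin at the centre of its underside.
- brush: a brush 160 mm long, lying on the table. Not part of the job. Origin near its middle.
- cork: a cork, 28 mm across, 24 mm tall, standing on the table. Not part of the job. Origin at the centre of its underside.
Things that resemble listed ones, but are neither listed nor needed, are in the scene too. What is shaped like the block1 but blue or green is not meant.

How it is judged:
By the outcome, as a careful person would: the job done as asked, in the order asked, and still so for the second after the job is handed in, with the robot touching nothing.
It also fails if it takes over 58 s, if anything falls off the work surface, if the arm or the gripper's body presses on something with over 40 N, if the wrist force passes 120 N, or if a joint passes its speed limit or range.

### The arm

A 6-joint arm with a two-finger parallel gripper is mounted at the origin on the work surface. World frame = base frame: x ahead of the robot, y to its left, z up, the work surface at z = 0. Lengths are in m, angles in degrees, forces in N, time in s.
With the tool pointing down it reaches from about 0.3 to 0.75 m from the base axis. Payload 8.5 kg.
Tool frame: the origin (TCP) lies midway between the tips of the shut fingers; the grasp point (between the pads) lies env.tcp_to_grasp behind it (env.tcp_to_grasp is the distance from the TCP to the grasp point, in m); z points along the fingers, y is the line along which they close (so a half turn about z gives the same grasp; the last joint's range is limited). The gripper opens to 85 mm and grips with 20 to 120 N. Pads are 22 mm wide; open, the fingers measure 114 mm over their backs; the gripper's body (76 mm by 85 mm) begins 54 mm behind the grasp point. The pads swing forward as they close: fully open they stand 13 mm farther back than shut.
Start: joints at [54.013, 21.807, 74.336, -0, 83.858, -12.336], TCP at [0.221, 0.504, 0.231] pointing down, gripper open.
Joint ranges: [-178.18, 178.18], [-50.72, 133.34], [12.68, 142.11], [-81.47, 261.47], [9.98, 163.14], [-165.26, 165.26]. Speed limits (degrees/s): [136.94, 136.94, 180, 180, 180, 180].

### API

Orientations are given as a 3x3 rotation matrix whose columns are the frame's x, y, z axes.
In Python, from rig import observe, optics, job, env gives the robot as it stands. The module is installed in compiled form; this text tells all that it offers.
- The arm moves only by the shell command python3 -m jog 'ROWS' [FORCE]. ROWS is JSON, a list of rows, each a list of 7 numbers: the turn, a rotation vector about the tool's x, y, z in rad, then the shift along the tool's x, y, z in m, then the opening in per cent of the stroke, from 0 (shut) to 100 (fully open). A call has 1 to 10 rows; each row shifts and turns the commanded pose from where the row before left it, along the tool's axes as they then stand; what a row does not reach is not made up. A row lasts 1/8 s, in which the tool goes at most 62.5 mm and 10.7 degrees, less where a joint would pass 70% of its speed; a pose out of reach is approached as far as the arm can. A call is refused whole if a number of a shift passes 0.0625 or a number of a turn 0.188, either way. A call with a gripper value outside its range is refused whole. The fingers move at their own pace and stop on an object; FORCE is the grip in N (left out, the last holds). Time passes only in rows, so rows that do not move let the fingers close. It gives the time, the measured TCP pose, the force, the opening and the grip force at its end, in the units of the state.
- observe(): the state, without advancing time (a new reading comes with each control period).
- optics.get_image(name): name is "side" or "top" or "wrist"; returns a dict with "pixels" (480x640x3 uint8, red, green, blue), "mtx" (3x3 intrinsics, pixels), "dist_coeffs" ([k1, k2, p1, p2, k3] as OpenCV has them; the pictures are not rectified), "rvec" (rotation vector, rad) and "tvec" (3), from world to camera coordinates, as OpenCV has them. Camera axes: x right, y down, z forward; pixel columns grow to the right and rows downward; lengths in m; the calibration is good to about 2 mm. A picture is of the moment at which its call begins. There is no depth.
- job.close_job(): hands the job in; it is judged then, once.
The state is a dict: "time_s": time; "q": joint angles; "qvel": joint speeds; "joint_efforts": joint torques, N m; "position": TCP position; "tool_rot": TCP orientation; "ft_force": force on the tool from outside, world axes, zero at the start; "wrist_torque": the same for the moment, N m; "grip_width": finger opening in m; "gripper_force": force on a finger pad.
Only numpy, scipy, OpenCV 4.12 (cv2) and the standard library are available. Lean on these libraries where they do the work, as an engineer would, in place of code of your own. Each camera call takes 0.05 s, during which the arm holds its last target. There are 200 camera calls.

## Working session

There is one attempt and no reset: what is moved stays moved. The work goes in short steps, Python scripts to look and compute and a shell command to move; the robot and the scene stay as the last step left them, time stands still between calls to the robot, and variables do not carry over. Pictures are saved under pics/ and viewed, at most 10 in all, crops included, and the job is handed in when it is done.

```bash
mkdir -p pics
cat > h.py <<'E'
import numpy as np, cv2
from rig import observe, optics, job, env
def shot(n,f):
    d=optics.get_image(n); cv2.imwrite('pics/'+f,d['pixels'][:,:,::-1]); np.savez('pics/'+f[:-4]+'.npz',**d); return d
def ray(d,uv):
    n=cv2.undistortPoints(np.array(uv,float).reshape(-1,1,2),d['mtx'],np.array(d['dist_coeffs'])).reshape(-1,2)
    R=cv2.Rodrigues(np.array(d['rvec'],float))[0]; t=np.array(d['tvec'],float).ravel()
    return -R.T@t, np.c_[n,np.ones(len(n))]@R
def onz(d,uv,z):
    o,v=ray(d,uv); return o+v*((z-o[2])/v[:,2])[:,None]
def proj(d,P):
    return cv2.projectPoints(np.array(P,float).reshape(-1,1,3),np.array(d['rvec'],float),np.array(d['tvec'],float),d['mtx'],np.array(d['dist_coeffs'],float))[0].reshape(-1,2)
E
python3 - <<'E'
from h import *
shot('top','top1.png');shot('side','side1.png')
s=observe();print(s,env.tcp_to_grasp)
E
```

```text
{'time_s': 0.1, 'q': array([ 5.40137298e+01,  2.18368110e+01,  7.43786379e+01, -7.90044414e-04,
        8.38557968e+01, -1.23350055e+01]), 'qvel': array([ 0.10832101, -0.03780834, -0.14942036, -0.02689694,  0.07542146,
       -0.07780694]), 'joint_efforts': array([ 4.86502686e-03, -4.49221838e+01, -2.31657153e+01, -1.37488832e-04,
        3.65138534e-03, -5.41471286e-05]), 'position': array([0.22049171, 0.50359667, 0.23078693]), 'tool_rot': array([[-9.16004660e-01,  4.01166978e-01, -7.19560454e-04],
       [ 4.01167544e-01,  9.16004134e-01, -1.01422122e-03],
       [ 2.52248287e-04, -1.21769567e-03, -9.99999227e-01]]), 'ft_force': array([ 0.74300225,  0.54374262, -0.66852583]), 'wrist_torque': array([ 0.0147177 , -0.00932775, -0.01795879]), 'gripper_force': 0.0, 'grip_width': 0.08531520053140475} 0.0187
```

View pics/top1.png

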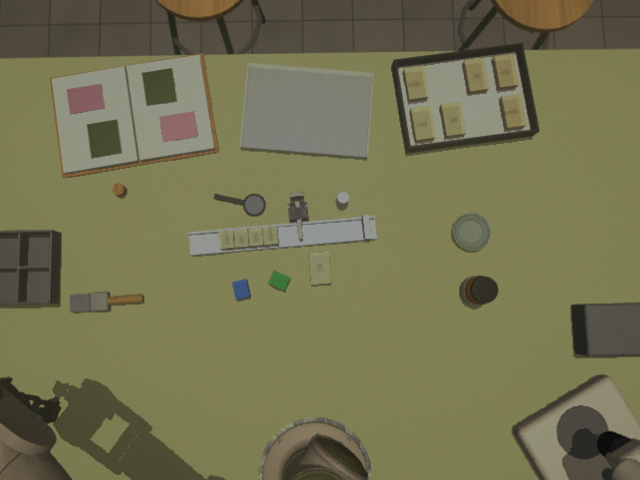

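View pics/side1.png

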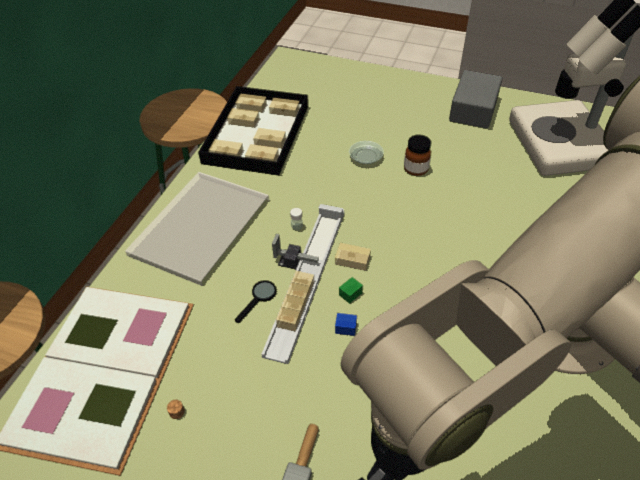

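Top view: the rail runs from its open end at about (190,245) to the stop at (370,228). The waiting row is at (220–278,238), the bolt and tab at (298,200–235), the loupe at (254,204), the vial at (343,199) and the big block at (320,268).

Run:
```python
from h import *
d=dict(np.load('pics/top1.npz'))
im=d['pixels'];hsv=cv2.cvtColor(im,cv2.COLOR_RGB2HSV)
m=((hsv[...,1]<60)&(hsv[...,2]>110)).astype(np.uint8)
m[:205]=0;m[265:]=0;m[:,:180]=0;m[:,385:]=0
ys,xs=np.nonzero(m);print(len(xs))
r=cv2.minAreaRect(np.c_[xs,ys].astype(np.float32));b=cv2.boxPoints(r);print(r,b)
print(onz(d,b,0.014))
print(onz(d,[(190,245),(370,228),(297,196),(278,236),(220,239),(254,204),(343,199)],0.02))
c=im[170:300,170:400];cv2.imwrite('pics/topc.png',cv2.resize(c,None,fx=3.4,fy=3.4,interpolation=cv2.INTER_CUBIC)[:,:,::-1])
```

```text
3348
((282.66522216796875, 231.72259521484375), (189.06234741210938, 55.82823944091797), 2.886418581008911) [[186.84834 254.84106]
 [189.65962 199.08365]
 [378.48212 208.60413]
 [375.67084 264.36154]]
[[ 0.48233015  0.27311454  0.014     ]
 [ 0.60795387  0.26708531  0.014     ]
 [ 0.57807336 -0.15689963  0.014     ]
 [ 0.45260874 -0.14622229  0.014     ]]
[[ 0.50353515  0.26501155  0.02      ]
 [ 0.53365397 -0.13556662  0.02      ]
 [ 0.60919115  0.02580956  0.02      ]
 [ 0.51975132  0.06976675  0.02      ]
 [ 0.51560014  0.1985396   0.02      ]
 [ 0.59287656  0.12228284  0.02      ]
 [ 0.60040142 -0.07715707  0.02      ]]
```

View pics/topc.png

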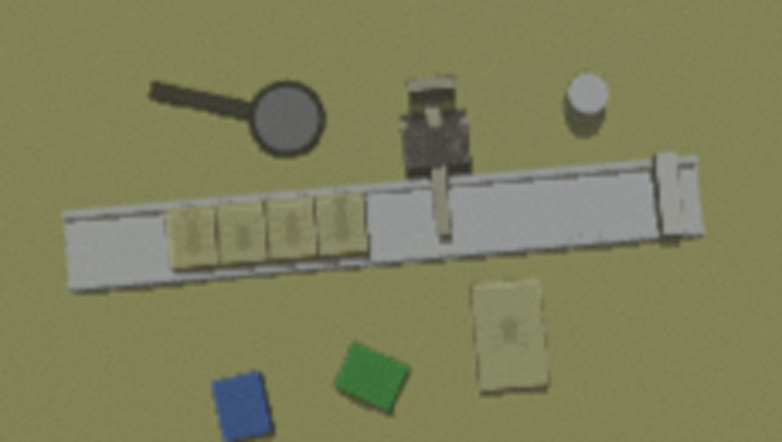

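The crop shows the rail corners, at crop pixels (65,212), (70,291), (697,157) and (703,236). The row is at x 168–368, the bolt bar at (442,170–238), and the tab plate at (432,85).

```bash
cat >> h.py <<'E'
def setrail(O,ang): np.save('rail.npy',np.array([O[0],O[1],ang]))
def railT():
    a=np.load('rail.npy'); c,s=np.cos(a[2]),np.sin(a[2])
    return np.array([[c,-s,0],[s,c,0],[0,0,1]]),np.array([a[0],a[1],0])
def torail(P): R,o=railT(); return (np.array(P)-o)@R
def toworld(P): R,o=railT(); return np.array(P)@R.T+o
def go(target):  # rail coords -> needed shift in tool axes, mm; and turn about tool z, deg
    s=observe();T=s['tool_rot'];R,o=railT()
    # desired tool: x=-rail x, y=rail y, z down
    D=np.c_[-R[:,0],R[:,1],[0,0,-1]]
    w=cv2.Rodrigues(T.T@D)[0].ravel()
    dp=toworld(target)-s['position']
    print('t',s['time_s'],'rail tcp mm',np.round(torail(s['position'])*1000,1),'turn rad',w.round(4),'shift now mm',np.round(T.T@dp*1000,1),'after turn',np.round(D.T@dp*1000,1),'F rail',np.round(s['ft_force']@R,2),'q',s['q'].round(0))
E
python3 - <<'E'
from h import *
d=dict(np.load('pics/top1.npz'))
f=lambda p:np.array(p)/3.4+170-0.35
a=onz(d,f([(65,212),(70,291),(697,157),(703,236)]),.014);print(a)
o=(a[0]+a[1])/2;e=(a[2]+a[3])/2;v=e-o;L=np.linalg.norm(v[:2]);ang=np.arctan2(v[1],v[0])
print(L,np.linalg.norm(a[0]-a[1]),np.degrees(ang))
O=o+v/L*.24;setrail(O,ang);print(O)
print('tab',torail(onz(d,f([(410,80),(453,80),(432,85)]),.062)))
print('blocks',torail(onz(d,f([(168,240),(368,222)]),.034)))
go([-.06,-.03,.24])
E
```

```text
[[ 0.53341726  0.26894214  0.014     ]
 [ 0.48129323  0.26558965  0.014     ]
 [ 0.56181564 -0.14769792  0.014     ]
 [ 0.50921965 -0.14984265  0.014     ]]
0.41698827378189657 0.052231731250058554 -86.12743150740275
[0.52356428 0.02781388 0.014     ]
tab [[-0.00673198  0.08473636  0.062     ]
 [ 0.02058874  0.08236321  0.062     ]
 [ 0.00696392  0.0802956   0.062     ]]
blocks [[-0.17130706 -0.00073912  0.034     ]
 [-0.0417729  -0.00034302  0.034     ]]
t 0.1 rail tcp mm [-495.2 -270.2  230.8] turn rad [-1.2000e-03  4.0000e-04  1.0904e+00] shift now mm [-414.2 -274.9   -9. ] after turn [-435.2  240.2   -9.2] F rail [-0.49  0.78 -0.67] q [ 54.  22.  74.  -0.  84. -12.]
```

```bash
python3 -m jog '[[0,0,0.18,0,0,0,0],[0,0,0.18,0,0,0,0],[0,0,0.18,0,0,0,0],[0,0,0.18,0,0,0,0],[0,0,0.18,0,0,0,0],[0,0,0.18,0,0,0,0],[0,0,0.01,0,0,0,0]]' 30
python3 -m jog '[[0,0,0,-0.043,0.024,0,0],[0,0,0,-0.043,0.024,0,0],[0,0,0,-0.043,0.024,0,0],[0,0,0,-0.043,0.024,0,0],[0,0,0,-0.043,0.024,0,0],[0,0,0,-0.043,0.024,0,0],[0,0,0,-0.043,0.024,0,0],[0,0,0,-0.043,0.024,0,0],[0,0,0,-0.043,0.024,0,0],[0,0,0,-0.043,0.024,0,0]]'
python3 - <<'E'
from h import *
shot('wrist','w1.png'); go([.009,.05,.045])
E
```

```text
time_s: 0.98
position: [0.2206, 0.5037, 0.231]
tool_rot: [[-0.069, 0.998, -0.0], [0.998, 0.069, -0.001], [-0.001, -0.0, -1.0]]
ft_force: [0.2, -0.5, -0.0]
grip_width: 0.0
gripper_force: 0.0
time_s: 2.22
position: [0.4899, 0.0896, 0.2313]
tool_rot: [[-0.072, 0.997, -0.0], [0.997, 0.072, 0.0], [0.0, -0.0, -1.0]]
ft_force: [0.3, 0.4, -0.1]
grip_width: 0.0003
gripper_force: 0.0
t 2.275 rail tcp mm [-59.5 -26.7 231. ] turn rad [0.0011 0.0021 0.001 ] shift now mm [-68.2  76.4 186.2] after turn [-68.5  76.7 186. ] F rail [4.03 2.39 0.46] q [-4. 17. 82. -0. 81. -8.]
```

View pics/w1.png

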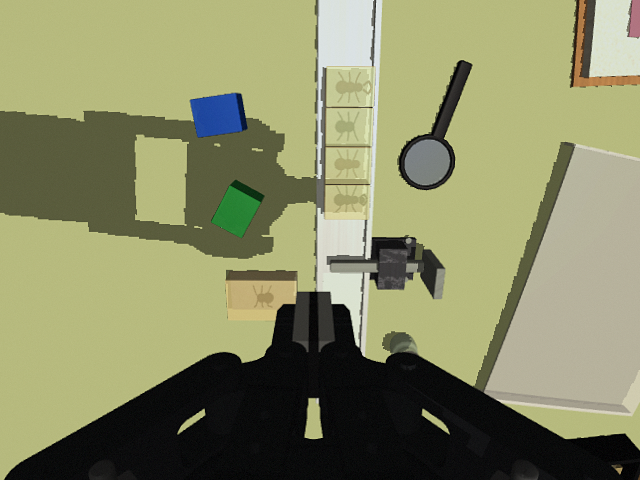

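The wrist view shows the row at (325–375, 67–219), with block 4 at the top. The bolt bar is at (328–420,264), the tab at (420–445, 250–298), the loupe head at (427,161), and the shut fingertips at (313,295).

Run:
```python
from h import *
d=dict(np.load('pics/w1.npz'))
r=lambda p,z:np.round(torail(onz(d,p,z))*1000,1).tolist()
print('walls',r([(319,5),(318,280),(381,5),(363,345)],.014))
print('row top corners',r([(324,67),(374,67),(325,219),(369,219)],.034))
print('bar tip',r([(328,257),(328,265)],.026))
print('tabtop',r([(432,296),(443,298),(445,270),(434,250),(419,250)],.062))
im=d['pixels'][225:325,300:470]
cv2.imwrite('pics/w1c.png',cv2.resize(im,None,fx=4,fy=4,interpolation=cv2.INTER_CUBIC)[:,:,::-1])
```

```text
walls [[-220.9, -25.9, 14.0], [25.3, -24.9, 14.0], [-221.5, 25.0, 14.0], [101.3, 23.6, 14.0]]
row top corners [[-171.1, -21.8, 34.0], [-171.4, 18.3, 34.0], [-44.0, -19.4, 34.0], [-44.2, 19.9, 34.0]]
bar tip [[-4.3, -15.8, 26.0], [3.9, -15.7, 26.0]]
tabtop [[18.0, 75.1, 62.0], [20.0, 85.2, 62.0], [-7.0, 83.9, 62.0], [-25.4, 72.4, 62.0], [-25.4, 59.5, 62.0]]
```

View pics/w1c.png

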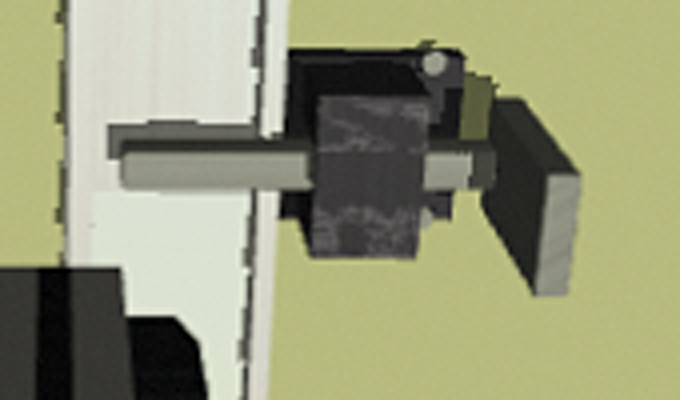

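The crop shows the tab's top face with corners at crop pixels (548,172), (580,175), (568,295) and (533,295). The bar's tip is at (122,152–188).

Run:
```python
from h import *
d=dict(np.load('pics/w1.npz'))
r=lambda p,z:np.round(torail(onz(d,np.array(p)/4+[299.6,224.6],z))*1000,1).tolist()
print('tab',r([(548,172),(580,175),(568,295),(533,295)],.062))
print('bar',r([(122,152),(122,188)],.026),'bracket',r([(318,95),(430,97),(415,258),(312,255)],.03))
```

```text
tab [[-9.2, 76.3, 62.0], [-8.5, 83.4, 62.0], [20.4, 84.0, 62.0], [20.4, 76.2, 62.0]]
bar [[1.4, -13.7, 26.0], [10.7, -13.6, 26.0]] bracket [[-14.7, 31.3, 30.0], [-14.3, 57.5, 30.0], [27.2, 57.2, 30.0], [26.4, 32.3, 30.0]]
```

Run:
```python
from h import *
a=np.load('rail.npy');n=toworld([-.003,.0003,0]);setrail(n,a[2])
d=dict(np.load('pics/w1.npz'));s=observe()
print('tip in rail rel TCP',np.round((torail(onz(d,[(295,293),(313,293),(333,293)],.231))-torail(s['position']))*1000,1))
go([.009,.045,.042])
```

```text
tip in rail rel TCP [[-11.9 -10.6   0. ]
 [-11.9  -3.4   0. ]
 [-12.    4.6   0. ]]
t 2.275 rail tcp mm [-56.5 -27.  231. ] turn rad [0.0011 0.0021 0.001 ] shift now mm [-65.2  71.7 189.2] after turn [-65.5  72.  189. ] F rail [4.03 2.39 0.46] q [-4. 17. 82. -0. 81. -8.]
```

```bash
python3 -m jog '[[0,0,0,-0.022,0.025,0.03,0],[0,0,0,-0.022,0.025,0.03,0],[0,0,0,-0.022,0.025,0.03,0],[0,0,0,0,0,0.03,0],[0,0,0,0,0,0.03,0],[0,0,0,0,0,0.03,0],[0,0,0,0,0,0.009,0],[0,0,0,0,0,0,0]]'
python3 - <<'E'
from h import *
shot('wrist','w2.png');shot('side','s2.png'); go([.009,.067,.042])
E
```

```text
time_s: 3.28
position: [0.5687, 0.0303, 0.0424]
tool_rot: [[-0.069, 0.998, -0.0], [0.998, 0.069, 0.0], [0.0, -0.0, -1.0]]
ft_force: [-0.1, -0.2, 0.3]
grip_width: -0.0
gripper_force: 0.0
t 3.375 rail tcp mm [ 3.6 45.4 43.4] turn rad [0.0019 0.0004 0.0013] shift now mm [-5.4 21.6  1.5] after turn [-5.4 21.6  1.4] F rail [0.47 0.36 0.61] q [ -9.  35.  86.   0.  59. -13.]
```

View pics/w2.png

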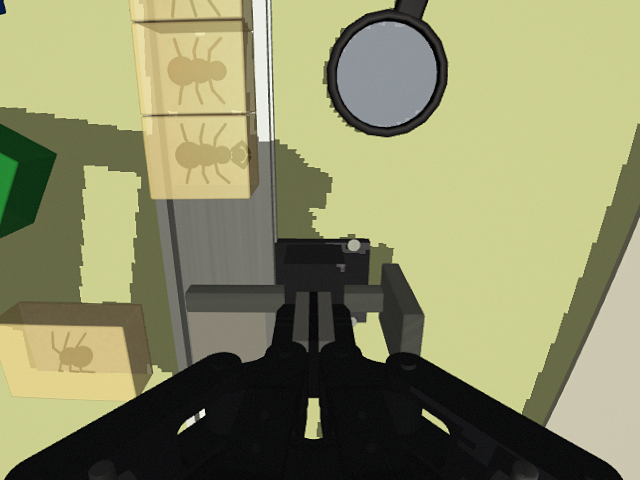

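The view shows the shut tips over the bracket at (313,293), with the tab to their right at (385–424, 265–350). The way between them is free, so I start pushing outwards.

```bash
python3 -m jog '[[0,0,0,-0.005,0.006,0,0],[0,0,0,0,0.008,0,0],[0,0,0,0,0.005,0,0],[0,0,0,0,0.005,0,0],[0,0,0,0,0.005,0,0],[0,0,0,0,0.005,0,0],[0,0,0,0,0.005,0,0]]'
python3 - <<'E'
from h import *
go([.009,.120,.042])
E
```

```text
time_s: 4.25
position: [0.6081, 0.028, 0.0423]
tool_rot: [[-0.068, 0.998, -0.0], [0.998, 0.068, 0.0], [0.0, -0.0, -1.0]]
ft_force: [-1.3, -0.5, 1.7]
grip_width: 0.0001
gripper_force: 1.1
t 4.25 rail tcp mm [ 8.5 84.1 42.3] turn rad [-0.0001 -0.      0.0004] shift now mm [-0.5 35.9  0.3] after turn [-0.5 35.9  0.3] F rail [ 0.39 -1.37  1.69] q [ -8.  38.  79.  -0.  63. -12.]
```

Contact made; the tab is moving with it.

```bash
python3 -m jog '[[0,0,0,0,0.006,0,0],[0,0,0,0,0.006,0,0],[0,0,0,0,0.006,0,0],[0,0,0,0,0.006,0,0],[0,0,0,0,0.005,0,0]]'
python3 - <<'E'
from h import *
go([.009,.122,.042])
E
python3 -m jog '[[0,0,0,0,0.002,0,0],[0,0,0,0,0.002,0,0]]' 
python3 -m jog '[[0,0,0,0,0.002,0,0]]'
python3 - <<'E'
from h import *
go([.009,.122,.042])
E
```

```text
time_s: 4.88
position: [0.6372, 0.03, 0.0423]
tool_rot: [[-0.068, 0.998, 0.0], [0.998, 0.068, 0.0], [0.0, 0.0, -1.0]]
ft_force: [-2.9, -0.7, 1.1]
grip_width: -0.0
gripper_force: 1.1
t 4.875 rail tcp mm [  8.5 113.2  42.3] turn rad [ 0.0001 -0.      0.0004] shift now mm [-0.5  8.8  0.3] after turn [-0.5  8.8  0.3] F rail [ 0.49 -2.97  1.09] q [ -8.  41.  74.   0.  66. -12.]
time_s: 5.12
position: [0.6407, 0.0303, 0.0423]
tool_rot: [[-0.068, 0.998, -0.001], [0.998, 0.068, 0.0], [0.0, -0.001, -1.0]]
ft_force: [-6.8, -0.8, 2.0]
grip_width: 0.0001
gripper_force: 3.8
time_s: 5.25
position: [0.6409, 0.0303, 0.0422]
tool_rot: [[-0.068, 0.998, -0.005], [0.998, 0.068, -0.0], [0.0, -0.005, -1.0]]
ft_force: [-15.6, -1.9, 9.1]
grip_width: -0.0004
gripper_force: 8.1
t 5.25 rail tcp mm [  8.4 116.9  42.2] turn rad [-0.0054 -0.0002  0.0006] shift now mm [-0.6  5.1  0.1] after turn [-0.6  5.1  0.2] F rail [  0.85 -15.68   9.06] q [ -8.  41.  73.  -0.  67. -12.]
```

Hard stop reached: the force jumped to 15 N. Now I back off, rise, and go behind the row.

```bash
python3 -m jog '[[0,0,0,0,-0.012,0,0],[0,0,0,0,-0.005,-0.03,0],[0,0,0,0.02,-0.02,-0.02,0],[0,0,0,0.04,-0.02,0,0],[0,0,0,0.04,-0.02,0,0],[0,0,0,0.04,-0.02,0,0],[0,0,0,0.04,-0.02,0,0],[0,0,0,0.03,0,0,0],[0,0,0,0,0,0,0]]'
python3 - <<'E'
from h import *
d=shot('wrist','w3.png');go([-.2,0,.018])
s=shot('side','s3.png');c=s['pixels'][190:370,220:400];cv2.imwrite('pics/s3c.png',cv2.resize(c,None,fx=3.3,fy=3.3,interpolation=cv2.INTER_CUBIC)[:,:,::-1])
a=cv2.resize(d['pixels'],(480,360));b=cv2.resize(c,(360,360),interpolation=cv2.INTER_CUBIC)
t=shot('top','t3.png')['pixels'][180:270,180:390];t=cv2.resize(t,(560,240),interpolation=cv2.INTER_CUBIC)
o=np.zeros((600,800,3),np.uint8);o[:360,:480]=a;o[:320,480:]=cv2.resize(c,(320,320));o[360:,:560]=t
cv2.imwrite('pics/c3.png',o[:,:,::-1])
E
```

```text
time_s: 6.38
position: [0.5117, 0.2336, 0.0925]
tool_rot: [[-0.071, 0.997, 0.001], [0.997, 0.071, 0.001], [0.0, 0.001, -1.0]]
ft_force: [0.6, -1.7, 0.5]
grip_width: -0.0001
gripper_force: 0.0
t 6.425 rail tcp mm [-202.     1.9   92.3] turn rad [ 0.0008 -0.      0.0019] shift now mm [-2.  -2.  74.3] after turn [-2.  -1.9 74.3] F rail [-0.19 -0.52 -0.5 ] q [12. 31. 84. -0. 65.  8.]
```

View pics/c3.png

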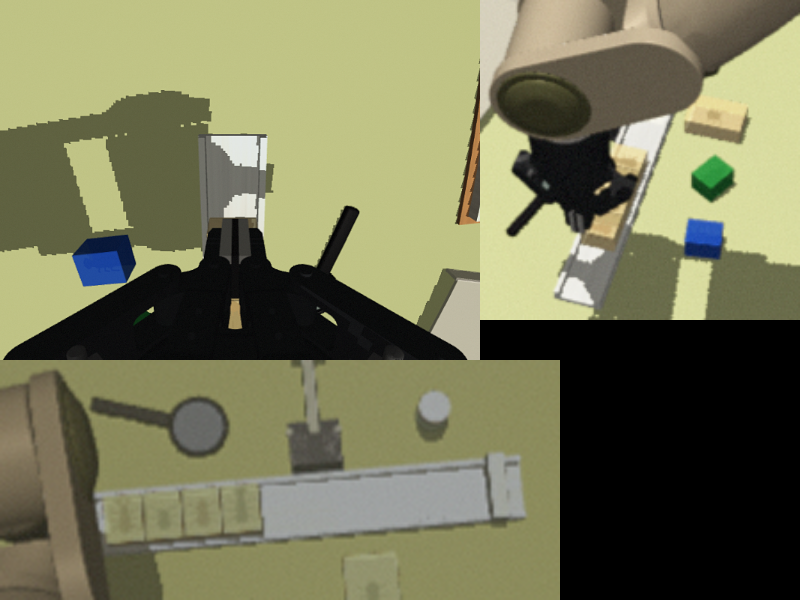

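The combined view shows the bolt drawn clear of the rail, with its bar ending at the bracket. The row is untouched and the tips are over the rail behind it. I check block 4's rear edge before going down.

```bash
python3 - <<'E'
from h import *
d=dict(np.load('pics/w3.npz'))
print(torail(onz(d,[(285,291),(342,291)],.034)), proj(d,toworld(np.array([[-.168,-.02,.034],[-.168,.02,.034],[-.202,0,.092]]))))
E
python3 -m jog '[[0,0,0,0.008,-0.002,0.02,0],[0,0,0,0,0,0.025,0],[0,0,0,0,0,0.02,0],[0,0,0,0,0,0.007,0],[0,0,0,0,0,0,0]]'
python3 - <<'E'
from h import *
go([.01,0,.02])
E
```

```text
[[-0.18216207 -0.01467048  0.034     ]
 [-0.18223135  0.01740357  0.034     ]] [[276.25826672 313.11097991]
 [345.83613466 313.25030787]
 [310.58087162 312.01318304]]
time_s: 7.15
position: [0.5095, 0.2392, 0.0204]
tool_rot: [[-0.067, 0.998, -0.0], [0.998, 0.067, -0.0], [-0.0, -0.0, -1.0]]
ft_force: [-0.5, 0.7, 0.2]
grip_width: -0.0001
gripper_force: 0.0
t 7.15 rail tcp mm [-208.9   -0.    20.4] turn rad [-0.0002  0.0001 -0.0005] shift now mm [-2.189e+02  1.000e-01  4.000e-01] after turn [-218.9    0.     0.4] F rail [-0.73 -0.45  0.18] q [13. 37. 88. -0. 55.  9.]
```

```bash
python3 -m jog '[[0,0,0,-0.008,0,0,0],[0,0,0,-0.008,0,0,0],[0,0,0,-0.005,0,0,0],[0,0,0,-0.003,0,0,0],[0,0,0,-0.002,0,0,0],[0,0,0,-0.002,0,0,0],[0,0,0,-0.002,0,0,0],[0,0,0,-0.002,0,0,0],[0,0,0,-0.002,0,0,0],[0,0,0,-0.002,0,0,0]]'
python3 - <<'E'
from h import *
go([.01,0,.02])
E
```

```text
time_s: 8.4
position: [0.5117, 0.2038, 0.0203]
tool_rot: [[-0.068, 0.998, 0.0], [0.998, 0.068, 0.0], [0.0, 0.0, -1.0]]
ft_force: [-0.1, 0.8, 0.2]
grip_width: 0.0001
gripper_force: 0.6
t 8.4 rail tcp mm [-173.4   -0.3   20.3] turn rad [ 0.     -0.0001  0.0004] shift now mm [-183.4    0.2    0.3] after turn [-183.4    0.3    0.3] F rail [-0.76 -0.04  0.19] q [ 9. 36. 90.  0. 54.  5.]
```

Contact made at under 1 N. I keep pushing steadily.

```bash
python3 -m jog '[[0,0,0,-0.003,0,0,0],[0,0,0,-0.005,0,0,0],[0,0,0,-0.005,0,0,0],[0,0,0,-0.005,0,0,0],[0,0,0,-0.005,0,0,0],[0,0,0,-0.005,0,0,0],[0,0,0,-0.005,0,0,0],[0,0,0,-0.005,0,0,0],[0,0,0,-0.004,0,0,0],[0,0,0,-0.002,0,0,0]]'
python3 - <<'E'
from h import *
go([.01,0,.02])
d=shot('side','s4.png');c=d['pixels'][190:370,230:400]
t=shot('top','t4.png')['pixels'][180:270,180:390];t=cv2.resize(t,(560,240),interpolation=cv2.INTER_CUBIC)
o=np.zeros((600,560,3),np.uint8);o[240:,:340]=cv2.resize(c,(340,360),interpolation=cv2.INTER_CUBIC);o[:240]=t
cv2.imwrite('pics/c4.png',o[:,:,::-1])
E
```

```text
time_s: 9.65
position: [0.5147, 0.1597, 0.0203]
tool_rot: [[-0.068, 0.998, -0.0], [0.998, 0.068, 0.0], [0.0, -0.0, -1.0]]
ft_force: [-0.3, 0.6, 0.2]
grip_width: -0.0001
gripper_force: 0.5
t 9.65 rail tcp mm [-129.2   -0.2   20.3] turn rad [-0.     -0.      0.0002] shift now mm [-139.2    0.2    0.3] after turn [-139.2    0.2    0.3] F rail [-0.59 -0.23  0.24] q [ 5. 35. 92.  0. 53.  1.]
```

View pics/c4.png

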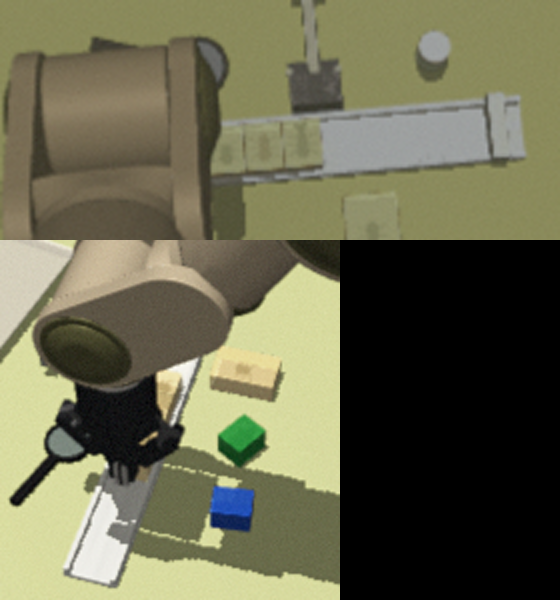

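The row is moving closed: the lead block at (302,145) in the top crop is passing the withdrawn bolt. I continue.

```bash
python3 -m jog '[[0,0,0,-0.003,0,0,0],[0,0,0,-0.005,0,0,0],[0,0,0,-0.006,0,0,0],[0,0,0,-0.006,0,0,0],[0,0,0,-0.006,0,0,0],[0,0,0,-0.006,0,0,0],[0,0,0,-0.006,0,0,0],[0,0,0,-0.006,0,0,0],[0,0,0,-0.006,0,0,0],[0,0,0,-0.006,0,0,0]]'
python3 -m jog '[[0,0,0,-0.006,0,0,0],[0,0,0,-0.006,0,0,0],[0,0,0,-0.006,0,0,0],[0,0,0,-0.006,0,0,0],[0,0,0,-0.006,0,0,0],[0,0,0,-0.006,0,0,0],[0,0,0,-0.006,0,0,0],[0,0,0,-0.006,0,0,0],[0,0,0,-0.004,0,0,0],[0,0,0,-0.003,0,0,0]]'
python3 - <<'E'
from h import *
go([.01,0,.02])
E
```

```text
time_s: 11.0
position: [0.5185, 0.1037, 0.0203]
tool_rot: [[-0.068, 0.998, -0.0], [0.998, 0.068, 0.0], [0.0, -0.0, -1.0]]
ft_force: [-0.7, 1.2, 0.5]
grip_width: -0.0
gripper_force: 0.8
time_s: 12.25
position: [0.5222, 0.049, 0.0203]
tool_rot: [[-0.068, 0.998, 0.0], [0.998, 0.068, 0.0], [0.0, 0.0, -1.0]]
ft_force: [-0.6, 1.6, 0.7]
grip_width: 0.0003
gripper_force: 1.0
t 12.25 rail tcp mm [-18.2  -0.2  20.3] turn rad [ 0.     -0.      0.0003] shift now mm [-28.2   0.2   0.3] after turn [-28.2   0.2   0.3] F rail [-1.65 -0.51  0.74] q [ -8.  34.  94.   0.  52. -11.]
```

```bash
python3 -m jog '[[0,0,0,-0.004,0,0,0],[0,0,0,-0.004,0,0,0],[0,0,0,-0.004,0,0,0],[0,0,0,-0.003,0,0,0],[0,0,0,-0.003,0,0,0],[0,0,0,-0.002,0,0,0],[0,0,0,-0.002,0,0,0]]'
python3 -m jog '[[0,0,0,-0.002,0,0,0],[0,0,0,-0.001,0,0,0]]'
python3 -m jog '[[0,0,0,-0.001,0,0,0],[0,0,0,-0.001,0,0,0]]'
python3 - <<'E'
from h import *
go([.01,0,.02])
E
```

```text
time_s: 13.12
position: [0.5237, 0.0272, 0.0203]
tool_rot: [[-0.068, 0.998, 0.0], [0.998, 0.068, -0.0], [-0.0, 0.0, -1.0]]
ft_force: [0.9, 1.1, 1.8]
grip_width: -0.0002
gripper_force: 1.1
time_s: 13.38
position: [0.5239, 0.0242, 0.0203]
tool_rot: [[-0.068, 0.998, 0.0], [0.998, 0.068, 0.0], [0.0, 0.0, -1.0]]
ft_force: [0.0, 2.9, 1.0]
grip_width: -0.0001
gripper_force: 1.1
time_s: 13.62
position: [0.524, 0.0223, 0.0203]
tool_rot: [[-0.068, 0.998, -0.0], [0.998, 0.068, 0.0], [0.0, -0.0, -1.0]]
ft_force: [-0.0, 2.2, 1.9]
grip_width: 0.0002
gripper_force: 1.1
t 13.625 rail tcp mm [ 8.6 -0.2 20.3] turn rad [-0.     -0.      0.0004] shift now mm [-1.4  0.2  0.3] after turn [-1.4  0.2  0.3] F rail [-2.18  0.14  1.94] q [-11.  34.  94.   0.  52. -14.]
```

```bash
python3 -m jog '[[0,0,0,-0.001,0,0,0],[0,0,0,-0.001,0,0,0]]'
python3 -m jog '[[0,0,0,-0.001,0,0,0],[0,0,0,-0.001,0,0,0]]'
python3 -m jog '[[0,0,0,-0.001,0,0,0]]'
python3 -m jog '[[0,0,0,-0.001,0,0,0]]'
python3 - <<'E'
from h import *
go([.01,0,.02])
E
```

```text
time_s: 13.88
position: [0.5242, 0.0202, 0.0203]
tool_rot: [[-0.068, 0.998, 0.0], [0.998, 0.068, 0.0], [0.0, 0.0, -1.0]]
ft_force: [0.0, 2.3, 2.0]
grip_width: -0.0002
gripper_force: 1.1
time_s: 14.12
position: [0.5241, 0.0198, 0.0203]
tool_rot: [[-0.067, 0.998, -0.0], [0.998, 0.067, 0.003], [0.003, -0.0, -1.0]]
ft_force: [0.6, 15.2, 3.5]
grip_width: -0.0
gripper_force: 7.8
time_s: 14.25
position: [0.524, 0.0197, 0.0204]
tool_rot: [[-0.067, 0.998, -0.001], [0.998, 0.067, 0.004], [0.004, -0.0, -1.0]]
ft_force: [0.4, 21.6, 3.5]
grip_width: 0.0003
gripper_force: 10.7
time_s: 14.38
position: [0.5239, 0.0196, 0.0204]
tool_rot: [[-0.067, 0.998, -0.001], [0.998, 0.067, 0.006], [0.006, -0.0, -1.0]]
ft_force: [1.1, 27.1, 6.0]
grip_width: -0.0001
gripper_force: 13.6
t 14.375 rail tcp mm [11.2 -0.5 20.4] turn rad [-0.0003 -0.0059 -0.0005] shift now mm [1.2 0.5 0.4] after turn [1.2 0.5 0.4] F rail [-26.95   2.92   5.98] q [-11.  34.  94.   0.  52. -15.]
```

The row is hard against the stop: 27 N, with the position exactly as expected. I retreat, rise, and go over to the outer side of the tab.

```bash
python3 -m jog '[[0,0,0,0.004,0,0,0],[0,0,0,0.01,0,0,0],[0,0,0,0.015,0,0,0],[0,0,0,0.015,0,-0.015,0],[0,0,0,0,0,-0.025,0],[0,0,0,0,0,-0.025,0],[0,0,0,0,0.02,0,0],[0,0,0,-0.01,0.04,0,0],[0,0,0,-0.01,0.04,0,0]]'
python3 -m jog '[[0,0,0,-0.01,0.035,0,0],[0,0,0,-0.01,0.03,0,0],[0,0,0,0,0,0,0]]'
python3 - <<'E'
from h import *
go([.009,.165,.042])
d=shot('wrist','w5.png');c=d['pixels']
t=shot('top','t5.png')['pixels'][180:270,180:390];t=cv2.resize(t,(560,240),interpolation=cv2.INTER_CUBIC)
o=np.zeros((600,560,3),np.uint8);o[240:,:480]=cv2.resize(c,(480,360));o[:240]=t
cv2.imwrite('pics/c5.png',o[:,:,::-1])
E
```

```text
time_s: 15.5
position: [0.6237, 0.0479, 0.0868]
tool_rot: [[-0.069, 0.998, 0.001], [0.998, 0.069, -0.0], [-0.0, 0.001, -1.0]]
ft_force: [0.3, -0.1, -0.4]
grip_width: -0.0003
gripper_force: 0.0
time_s: 15.88
position: [0.69, 0.0318, 0.0858]
tool_rot: [[-0.068, 0.998, 0.001], [0.998, 0.068, -0.0], [-0.0, 0.001, -1.0]]
ft_force: [-0.4, -0.2, -1.0]
grip_width: 0.0002
gripper_force: 0.0
t 15.875 rail tcp mm [ 10.3 166.   85.8] turn rad [0.0012 0.0004 0.0003] shift now mm [ 1.3 -1.1 43.8] after turn [ 1.3 -1.  43.8] F rail [ 0.14 -0.39 -0.96] q [ -7.  43.  61.  -0.  76. -11.]
```

View pics/c5.png

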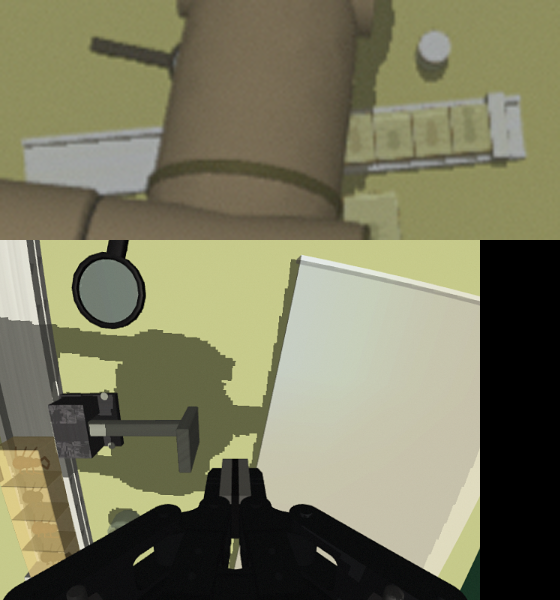

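The row sits closed against the stop (345–490,130 in the top crop). The tips at (235,460) are just outside the tab at (188,440). I go down and push in.

```bash
python3 -m jog '[[0,0,0,0,0,0.02,0],[0,0,0,0,0,0.018,0],[0,0,0,0,0,0.006,0],[0,0,0,0,-0.006,0,0],[0,0,0,0,-0.005,0,0],[0,0,0,0,-0.004,0,0],[0,0,0,0,-0.004,0,0],[0,0,0,0,-0.004,0,0],[0,0,0,0,-0.005,0,0],[0,0,0,0,-0.005,0,0]]'
python3 -m jog '[[0,0,0,0,-0.005,0,0],[0,0,0,0,-0.006,0,0],[0,0,0,0,-0.006,0,0],[0,0,0,0,-0.006,0,0]]'
python3 - <<'E'
from h import *
go([.009,.096,.042])
E
```

```text
time_s: 17.23
position: [0.6557, 0.0292, 0.0415]
tool_rot: [[-0.068, 0.998, 0.0], [0.998, 0.068, -0.0], [-0.0, 0.0, -1.0]]
ft_force: [2.5, -0.1, 1.5]
grip_width: -0.0
gripper_force: 1.1
time_s: 17.73
position: [0.6325, 0.0276, 0.0413]
tool_rot: [[-0.068, 0.998, 0.0], [0.998, 0.068, -0.0], [-0.0, 0.0, -1.0]]
ft_force: [2.9, -0.1, 1.1]
grip_width: -0.0002
gripper_force: 1.2
t 17.725 rail tcp mm [ 10.6 108.4  41.3] turn rad [0.     0.0002 0.0004] shift now mm [  1.6 -12.4  -0.7] after turn [  1.6 -12.4  -0.7] F rail [0.31 2.91 1.07] q [ -8.  40.  75.  -0.  65. -12.]
```

```bash
python3 -m jog '[[0,0,0,0,-0.004,0,0],[0,0,0,0,-0.003,0,0],[0,0,0,0,-0.002,0,0],[0,0,0,0,-0.001,0,0]]'
python3 -m jog '[[0,0,0,0,-0.001,0,0],[0,0,0,0,-0.001,0,0]]'
python3 -m jog '[[0,0,0,0,-0.001,0,0],[0,0,0,0,-0.001,0,0]]'
python3 - <<'E'
from h import *
go([.009,.096,.042])
E
```

```text
time_s: 18.23
position: [0.6229, 0.027, 0.0413]
tool_rot: [[-0.068, 0.998, -0.0], [0.998, 0.068, -0.0], [-0.0, -0.0, -1.0]]
ft_force: [2.3, 1.0, 1.3]
grip_width: 0.0
gripper_force: 1.0
time_s: 18.48
position: [0.621, 0.0269, 0.0413]
tool_rot: [[-0.068, 0.998, 0.0], [0.998, 0.068, -0.0], [-0.0, 0.0, -1.0]]
ft_force: [4.6, -1.2, -0.0]
grip_width: 0.0002
gripper_force: 2.3
time_s: 18.73
position: [0.6208, 0.0268, 0.0415]
tool_rot: [[-0.068, 0.998, 0.005], [0.998, 0.068, 0.0], [-0.0, 0.005, -1.0]]
ft_force: [12.3, 0.8, -4.9]
grip_width: 0.0002
gripper_force: 6.4
t 18.725 rail tcp mm [10.6 96.7 41.5] turn rad [0.005  0.0002 0.0002] shift now mm [ 1.6 -0.7 -0.5] after turn [ 1.6 -0.7 -0.5] F rail [ 0.04 12.28 -4.92] q [ -8.  39.  77.   0.  64. -12.]
```

Fully in, at the hard stop. I back away, rise and retreat clear, then check.

```bash
python3 -m jog '[[0,0,0,0,0.01,0,0],[0,0,0,0,0.01,0,0],[0,0,0,0,0,-0.03,0],[0,0,0,0,0,-0.04,0],[0,0,0,0,0,-0.05,0],[0,0,0,0.03,0,-0.05,0],[0,0,0,0.05,-0.03,0,0],[0,0,0,0.05,-0.03,0,0],[0,0,0,0.05,-0.03,0,0],[0,0,0,0.05,-0.03,0,0]]'
python3 -m jog '[[0,0,0,0.05,-0.03,0,0],[0,0,0,0.05,-0.03,0,0],[0,0,0,0.05,-0.03,0,0],[0,0,0,0,0,0,0],[0,0,0,0,0,0,0]]'
python3 - <<'E'
from h import *
t=shot('top','t6.png')['pixels'][170:280,170:400];cv2.imwrite('pics/t6c.png',cv2.resize(t,None,fx=3.4,fy=3.4,interpolation=cv2.INTER_CUBIC)[:,:,::-1])
E
```

```text
time_s: 19.98
position: [0.5023, 0.2509, 0.2112]
tool_rot: [[-0.068, 0.998, -0.001], [0.998, 0.068, -0.0], [-0.0, -0.001, -1.0]]
ft_force: [-0.4, 0.4, 0.6]
grip_width: 0.0
gripper_force: 0.0
time_s: 20.6
position: [0.4037, 0.3928, 0.2111]
tool_rot: [[-0.068, 0.998, -0.001], [0.998, 0.068, -0.001], [-0.001, -0.001, -1.0]]
ft_force: [-0.1, -1.4, -0.2]
grip_width: -0.0002
gripper_force: 0.0
```

View pics/t6c.png

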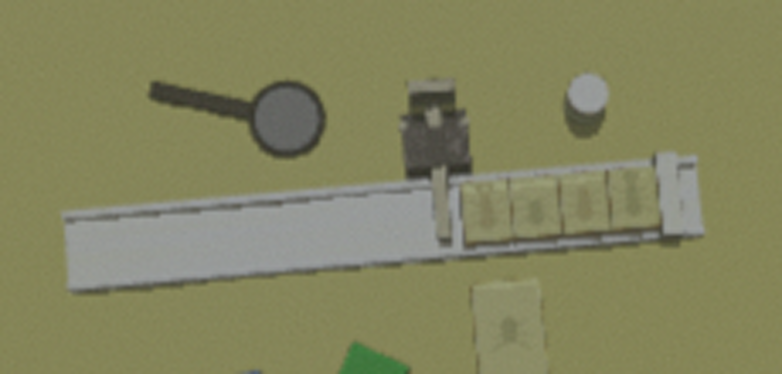

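The four blocks stand closed against the stop (462–660,205). The bolt is back across the rail at (442,170–240), as at the start, and the loupe, vial and big block have not moved.

```bash
python3 -c "
from rig import job
print(job.close_job())"
```

```text
the job is handed in; nothing more can be done
None
```

I drew the bolt fully out, pushed the four blocks as one closed row against the end stop, and pushed the bolt fully back in behind them. The other things near the rail are where they were, the arm ended clear at 20.6 s of the 58 s allowed, and I handed the job in (no verdict was returned).

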